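# Seat the matching wheel-head hub on the keyed test shaft

### The job

Of the three aluminium wheel-head hubs on the bench, find the one whose keyways line up with the keys of the upright test shaft, and put it on the shaft, flange down and fully home on the stand's seat. Let go of it, and leave the other two hubs standing where they are.

Things in the scene. Friction and masses are not known exactly. Their poses are not given: they have to be found in the camera images.
- stand: Test stand fixed to the bench: dark steel plate 120 x 120 x 18 mm with corner screws (to 24 mm), a round seat 68 mm wide on it (top 30 mm above the bench) and an upright shaft of diameter 20 mm. Two keys 8 mm wide stand out to 21 mm from its axis, towards the stand's +x and +y (a quarter turn apart), from the seat to 66 mm above the bench. Origin: shaft axis at bench level, z up.
- nose (a point): Tip of the shaft's conical nose, on its axis, 86 mm above the bench; the cone begins at 72 mm, the keys' tops are tapered. A matching hub goes down over nose and keys with 4 mm of play all round until its flange lies on the seat (hub origin 30 mm above the stand's); the nose then stands 10 mm out of it. A wrong or wrongly turned hub stays up on the keys.
- hub_a: Loose aluminium hub, 46 mm high, 0.25 to 0.5 kg: round flange 92 mm wide, 10 mm thick, below a square boss 58 mm across flats (sides along the hub's x, y); 28 mm bore right through, with two keyways opposite each other: towards the hub's +x and -x. Keyway: slot in the bore wall, 16 mm wide, to 25 mm from the axis, full height. Origin: on the axis at the flange's underside, z up.
- hub_b: Loose aluminium hub, 46 mm high, 0.25 to 0.5 kg: round flange 92 mm wide, 10 mm thick, below a square boss 58 mm across flats (sides along the hub's x, y); 28 mm bore right through, with two keyways a quarter turn apart: towards the hub's +x and +y. Keyway: slot in the bore wall, 16 mm wide, to 25 mm from the axis, full height. Origin: on the axis at the flange's underside, z up.
- hub_c: Loose aluminium hub, 46 mm high, 0.25 to 0.5 kg: round flange 92 mm wide, 10 mm thick, below a square boss 58 mm across flats (sides along the hub's x, y); 28 mm bore right through, with a single keyway, towards the hub's +x. Keyway: slot in the bore wall, 16 mm wide, to 25 mm from the axis, full height. Origin: on the axis at the flange's underside, z up.
Things that resemble listed ones, but are neither listed nor needed, are in the scene too. What is shaped like the hub_b but orange is not meant.

How it is judged:
By the outcome, as a careful person would: the job done as asked, in the order asked, and still so for the second after the job is handed in, with the robot touching nothing.
It also fails if it takes over 38 s, if anything falls off the work surface, if the arm or the gripper's body presses on something with over 40 N, if the wrist force passes 120 N, or if a joint passes its speed limit or range.

### The arm

A 6-joint arm with a two-finger parallel gripper is mounted at the origin on the work surface; the furniture and walls round the work are solid. World frame = base frame: x ahead of the robot, y to its left, z up, the work surface at z = 0. Lengths are in mm, angles in degrees, forces in N, time in s.
With the tool pointing down it reaches from about 300 to 850 mm from the base axis. Payload 4.2 kg.
Tool frame: the origin (TCP) lies at the very end of the fingers, on their centre line; the grasp point (between the pads) lies 19 mm behind it; z points along the fingers, y is the direction in which the jaws open and shut (so a half turn about z gives the same grasp; the last joint's range is limited). The gripper opens to 91 mm and grips with 3 to 60 N. Pads are 32 mm wide; open, the fingers measure 118 mm over their backs; the gripper's body (76 mm by 178 mm) begins 60 mm behind the grasp point.
Start: joints at [-65.031, 18.312, 89.639, -0, 72.044, -1.146], TCP at [253.109, -516.313, 213.976] pointing down, gripper open.
Joint ranges: [-177.97, 177.97], [-48.28, 115.42], [12.27, 149.76], [-77.06, 257.06], [2.81, 150.46], [-146.56, 146.56]. Speed limits (degrees/s): [147.25, 147.25, 180, 180, 180, 180].

### API

Orientations are given as [roll, pitch, yaw] about the fixed x, y, z axes, in that order (R = Rz(yaw) Ry(pitch) Rx(roll)).
In Python, from workcell import env gives the robot as it stands. The module is installed in compiled form; this text tells all that it offers.
- The arm moves only by the tool arm_command, never from a script. Its argument "targets" is a list of rows, each a list of 5 numbers: the closure, from 0 (fully open) to 1 (shut), then the shift along the tool's x, y, z each as a share of 50 cm, from -1 to 1, then the turn about the tool's z as a share of pi/4 rad, from -1 to 1. A call has 1 to 8 rows; each row is the pose to reach, as a shift and turn from the pose measured when the call began, along the tool's axes at that moment; what a row does not reach only later rows make up. A row lasts 1/12 s, in which the tool goes at most 41.7 mm and 7.16 degrees, less where a joint would pass 70% of its speed; a pose out of reach is approached as far as the arm can. A call with a number of a shift or a turn outside -1 to 1 is refused whole. A call with a gripper value outside its range is refused whole. The fingers move at their own pace and stop on an object; "squeeze" is the grip in N (left out, the last holds). Time passes only in rows, so rows that repeat a pose let the fingers close. It gives the time, the measured TCP pose, the force and the opening at its end, in the units of the state.
- env.state(): the state, without advancing time (a new reading comes with each control period).
- env.grab_frame(name): name is "scene" or "side" or "wrist"; returns the picture (400x640x3 uint8, red, green, blue); there is no depth.
- env.camera_params(name): a dict with "camera_matrix" (3x3 intrinsics, pixels), "dist_coeffs" ([k1, k2, p1, p2, k3] as OpenCV has them; the pictures are not rectified), "R" (3x3) and "t" (3): a world point X has camera coordinates R X + t; the wrist camera has in their place "hand_eye" (4x4, takes a point from camera to tool coordinates, whose origin is the TCP and whose axes are the flange's). Camera axes: x right, y down, z forward; pixel columns grow to the right and rows downward; lengths in mm; the calibration is good to about 2 mm. A picture is of the moment at which its call begins: read the wrist's pose just before it. camera_params takes no time and is no camera call.
- env.job_done(): hands the job in, once; it reports no verdict.
The state is a dict: "time_s": time; "qpos": joint angles; "qvel": joint speeds; "effort": joint torques, N m; "ee_pos": TCP position; "ee_rot": TCP orientation; "force": force on the tool from outside, world axes, zero at the start; "torque": the same for the moment, N m; "gripper_width": finger opening in mm.
Only numpy, scipy, OpenCV 4.12 (cv2) and the standard library are available. Lean on these libraries where they do the work, as an engineer would, in place of code of your own. Each camera call takes 0.05 s, during which the arm holds its last target.

## Working session

There is one attempt and no reset: what is moved stays moved. The work goes in short steps, Python scripts to look and compute and a tool call to move; the robot and the scene stay as the last step left them, time stands still between calls to the robot, and variables do not carry over. Pictures are saved under pics/ and viewed, and the job is handed in when it is done.

Besides the shell and the picture viewer there is one more tool, called after "Request:" as name(argument=value, ...) on one line, values as JSON. arm_command: Moves the arm, as the interface text tells. Shift numbers are shares of 50 cm and turn numbers shares of pi/4 rad, none past 1 either way. Its arguments: {"type":"object","properties":{"targets":{"type":"array"},"squeeze":{"type":"number"}},"required":["targets"]}

```bash
mkdir -p pics; cat > h.py <<'E'
import numpy as np, cv2
from workcell import env
def grab(n,f):
    s=env.state(); im=env.grab_frame(n); cv2.imwrite('pics/'+f,im[:,:,::-1]); return s,im
E
python3 - <<'E'
from h import *
s,_=grab('scene','s1.png'); grab('side','d1.png'); grab('wrist','w1.png')
print(s['time_s'],s['ee_pos'],s['ee_rot'],s['force'],s['gripper_width'])
for n in('scene','side','wrist'): print(n,env.camera_params(n))
E
```

```text
0.0 [ 252.87638143 -515.83807729  213.13738577] [-1.79897668e+02 -2.52644563e-03  2.61120007e+01] [ 0.59475675  0.16007194 -0.53744885] 90.8705104555724
scene {'camera_matrix': array([[462.1113268 ,   0.        , 315.46356088],
       [  0.        , 462.1113268 , 199.99724119],
       [  0.        ,   0.        ,   1.        ]]), 'dist_coeffs': array([0.03719278, 0.        , 0.        , 0.        , 0.        ]), 'R': array([[-0.671508  , -0.74097083, -0.00626425],
       [-0.55103344,  0.50499281, -0.66433757],
       [ 0.49541817, -0.44265618, -0.74740641]]), 't': array([310.37472769, 305.85084457, 873.05829599])}
side {'camera_matrix': array([[489.98154387,   0.        , 313.62034785],
       [  0.        , 489.98154387, 187.83022061],
       [  0.        ,   0.        ,   1.        ]]), 'dist_coeffs': array([-0.01639358,  0.        ,  0.        ,  0.        ,  0.        ]), 'R': array([[-0.8881756 , -0.45898301, -0.02187895],
       [-0.25381314,  0.52973039, -0.80929883],
       [ 0.38304436, -0.71324632, -0.58698953]]), 't': array([ 416.9673661 ,  164.19749899, 1189.05069092])}
wrist {'camera_matrix': array([[352.82081107,   0.        , 318.68650287],
       [  0.        , 352.82081107, 196.95157542],
       [  0.        ,   0.        ,   1.        ]]), 'dist_coeffs': array([-0.06680819,  0.        ,  0.        ,  0.        ,  0.        ]), 'hand_eye': array([[-3.14465285e-04, -9.71499305e-01, -2.37042195e-01,
         6.61441536e+01],
       [ 9.99999783e-01, -4.42907089e-04,  4.88599564e-04,
         2.91801669e-01],
       [-5.79661805e-04, -2.37041990e-01,  9.71499233e-01,
        -1.70019955e+02],
       [ 0.00000000e+00,  0.00000000e+00,  0.00000000e+00,
         1.00000000e+00]])}
```

View pics/s1.png

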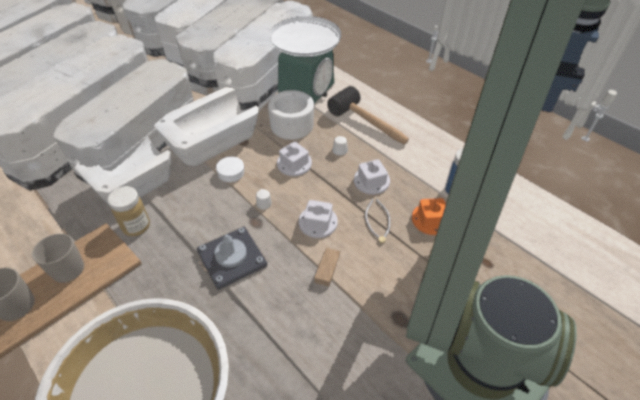

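View pics/d1.png

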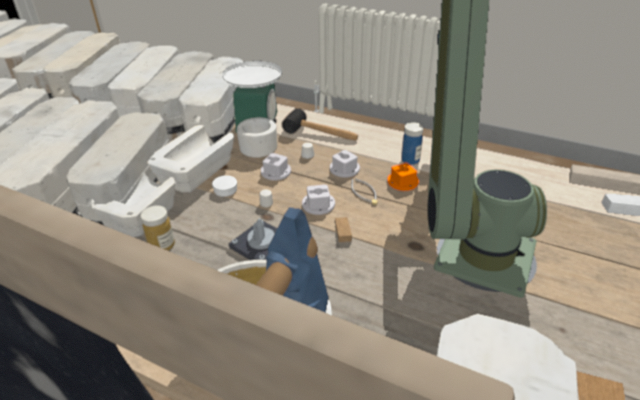

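View pics/w1.png

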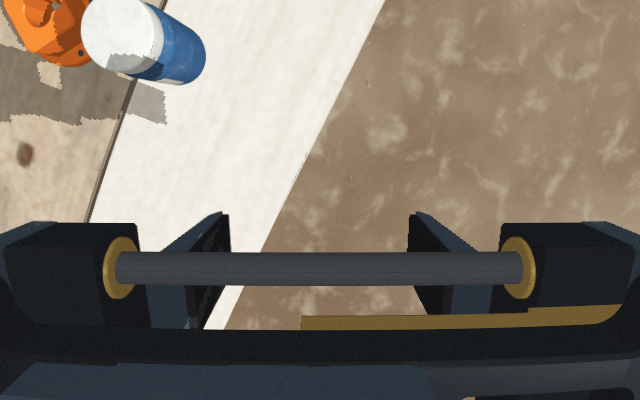

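The scene view shows silver hubs at (294,158), (372,177) and (318,217), the orange look-alike at (430,214), and the stand at (232,253). Next I'll locate them and zoom in.

```bash
cat >> h.py <<'E'
def ray(n,uv,s=None):
    p=env.camera_params(n); uv=np.array(uv,float).reshape(-1,1,2)
    d=cv2.undistortPoints(uv,p['camera_matrix'],p['dist_coeffs']).reshape(-1,2)
    d=np.c_[d,np.ones(len(d))]
    if n=='wrist':
        from scipy.spatial.transform import Rotation as Ro
        H=p['hand_eye'];R=Ro.from_euler('xyz',s['ee_rot'],degrees=True).as_matrix()
        return s['ee_pos']+R@H[:3,3], d@(R@H[:3,:3]).T
    return -p['R'].T@p['t'], d@p['R']
def plane(n,uv,z,s=None):
    o,d=ray(n,uv,s); return o+d*((z-o[2])/d[:,2])[:,None]
E
python3 - <<'E'
from h import *
print(plane('scene',[(294,153),(372,170),(319,210)],46)[:,:2].round())
print(plane('scene',[(232,253)],30).round(), plane('scene',[(340,145),(263,198),(230,170),(328,265),(377,220),(430,205)],15).round())
im=cv2.imread('pics/s1.png')
c=im[130:250,220:400]; cv2.imwrite('pics/s1c.png',cv2.resize(c,None,fx=4.4,fy=4.4,interpolation=cv2.INTER_CUBIC))
c=im[220:290,190:280]; cv2.imwrite('pics/s1d.png',cv2.resize(c,None,fx=7,fy=7,interpolation=cv2.INTER_CUBIC))
E
```

```text
[[ 640.  -87.]
 [ 461. -190.]
 [ 454.   -4.]]
[[501. 209.  30.]] [[ 606. -221.   15.]
 [ 595.   53.   15.]
 [ 730.   56.   15.]
 [ 345.   69.   15.]
 [ 359. -101.   15.]
 [ 305. -229.   15.]]
```

View pics/s1c.png

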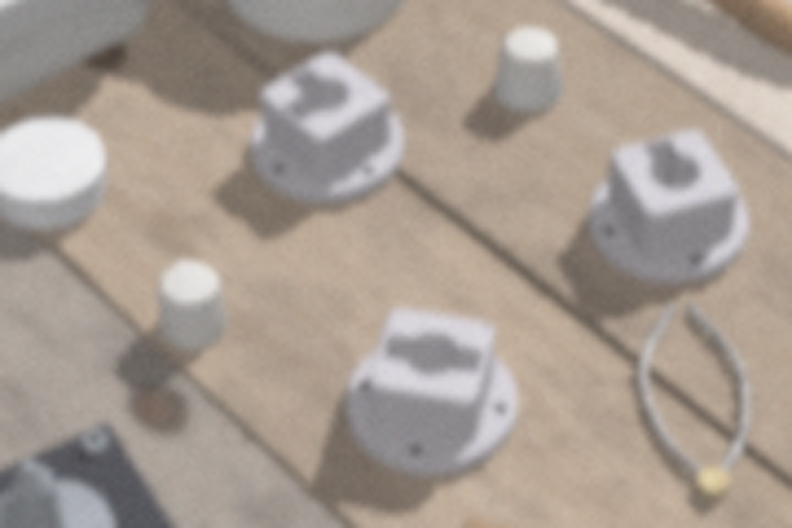

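View pics/s1d.png

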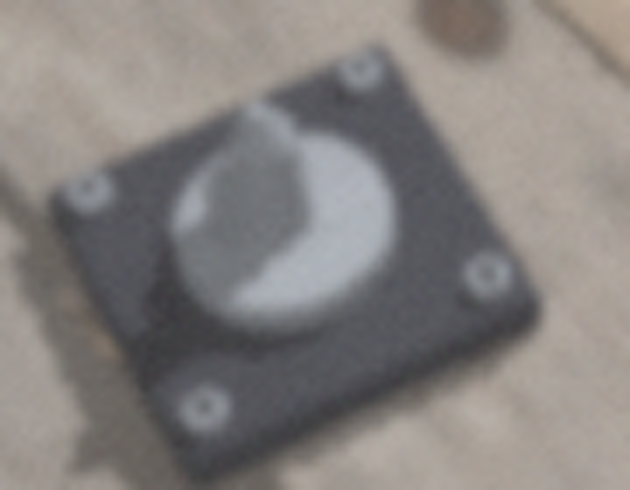

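```bash
python3 - <<'E'
from h import *
s=env.state()
def tri(a,b):
    (o1,d1),(o2,d2)=a,b; d1=d1[0];d2=d2[0]
    k=np.linalg.lstsq(np.c_[d1,-d2],o2-o1,rcond=None)[0]; p=o1+k[0]*d1;q=o2+k[1]*d2; return (p+q)/2,np.linalg.norm(p-q)
print(tri(ray('wrist',[(122,35)],s),ray('side',[(414,129)])))
print(tri(ray('scene',[(305,34)]),ray('side',[(252,74)])))
print(tri(ray('scene',[(291,104)]),ray('side',[(257,131)])))
print(tri(ray('scene',[(344,100)]),ray('side',[(294,122)])))
E
```

```text
(array([ 298.67558554, -331.78888318,  111.23442136]), np.float64(1.7445308639621646))
(array([ 873.49297751, -335.19957809,  186.35877325]), np.float64(3.1639183112940943))
(array([ 783.30030933, -201.24531254,   59.09862883]), np.float64(9.214487990275115))
(array([ 736.13894381, -364.61050686,   20.3798317 ]), np.float64(3.2740061543472385))
```

Request:
arm_command(targets=[[0,0.91,-0.43,0,0],[0,0.91,-0.43,0,0],[0,0.91,-0.43,0,0],[0,0.91,-0.43,0,0],[0,0.91,-0.43,0,0],[0,0.91,-0.43,0,0],[0,0.91,-0.43,0,0],[0,0.91,-0.43,0,0]])

```text
time_s: 0.82
ee_pos: [461.6, -253.7, 213.7]
ee_rot: [-179.9, 0.0, 26.1]
force: [1.2, 0.5, 0.2]
gripper_width: 90.9
```

Request:
arm_command(targets=[[0,0.307,-0.143,0,0],[0,0.307,-0.143,0,0],[0,0.307,-0.143,0,0],[0,0.307,-0.143,0,0],[0,0.307,-0.143,0,0],[0,0.307,-0.143,0,0]])

```text
time_s: 1.32
ee_pos: [569.0, -119.9, 213.0]
ee_rot: [-179.9, 0.1, 26.3]
force: [0.5, -0.1, 0.9]
gripper_width: 91.2
```

```bash
python3 - <<'E'
from h import *
s,_=grab('wrist','w2.png'); print(s['time_s'],s['ee_pos'],s['ee_rot'],s['qvel'])
import json; json.dump({'ee_pos':list(s['ee_pos']),'ee_rot':list(s['ee_rot'])},open('w2.json','w'))
grab('scene','s2.png')
E
```

```text
1.3167 [ 568.97355881 -119.90712909  212.95272943] [-1.79876335e+02  5.00118627e-02  2.63426735e+01] [-3.25123124 -1.21043388  1.70327849 -1.50849286  0.63164383 -0.90517729]
```

View pics/w2.png

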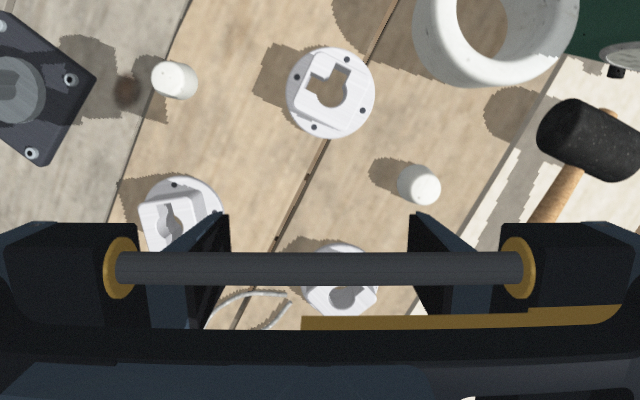

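Silver candidates: (330,92) has two keyways a quarter turn apart (up and left). (180,215) has an opposed pair. (338,290) is the hub already seen with one slot. The orange look-alike is out of view. Here is a close crop to check the choice.

```bash
python3 - <<'E'
from h import *
im=cv2.imread('pics/w2.png'); 
cv2.imwrite('pics/w2c.png',cv2.resize(im[40:145,275:385],None,fx=5.5,fy=5.5,interpolation=cv2.INTER_CUBIC))
cv2.imwrite('pics/w2d.png',cv2.resize(im[0:180,0:120],None,fx=3.3,fy=3.3,interpolation=cv2.INTER_CUBIC))
E
```

```text
(no output)
```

View pics/w2c.png

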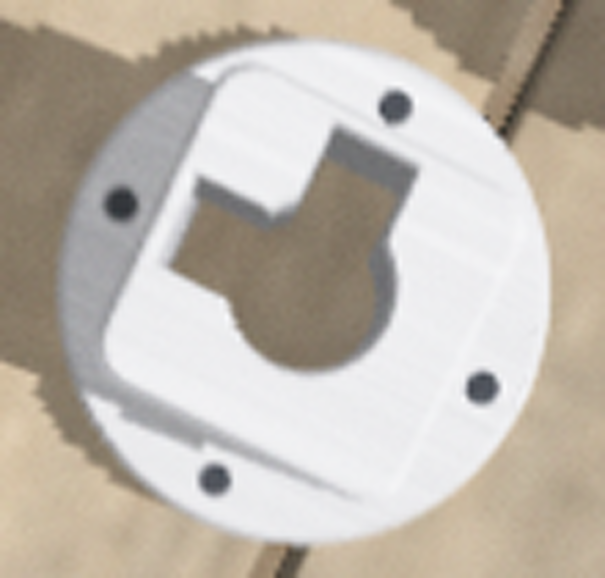

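View pics/w2d.png

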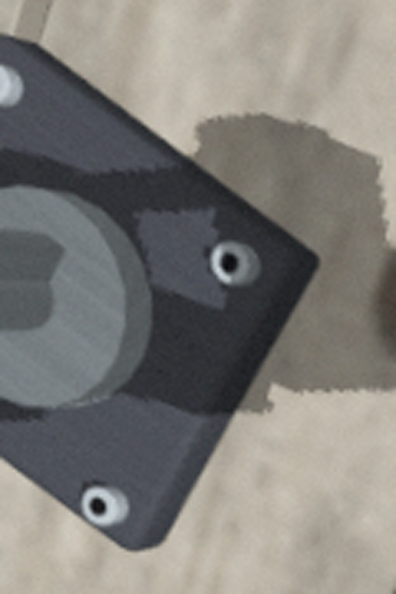

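The crop confirms hub_b: the keyways point up-right and left, a quarter turn apart. Now I'll measure its centre and yaw.

```bash
python3 - <<'E'
from h import *
import json
s={k:np.array(v) for k,v in json.load(open('w2.json')).items()}
f=lambda pts:(np.array(pts,float)+.5)/5.5-.5+[275,40]
h=plane('wrist',f([(395,106),(121,204),(216,479),(482,387)]),10,s)
print('holes',h.round(1).tolist(), h.mean(0)); 
for a in ((0,2),(1,3)): 
    v=h[a[0]]-h[a[1]]; print(np.linalg.norm(v), np.degrees(np.arctan2(v[1],v[0])))
k=plane('wrist',f([(336,127),(417,167),(200,178),(168,265)]),46,s)
up=k[:2].mean(0); le=k[2:].mean(0)
def ang(v): return np.degrees(np.arctan2(v[1],v[0]))
print('edges', np.linalg.norm(k[0]-k[1]),np.linalg.norm(k[2]-k[3]), 'up dir by edge', ang(k[0]-k[1])-90,'left', ang(k[3]-k[2])-90)
c=h.mean(0); print(ang(up-c),ang(le-c),np.linalg.norm((up-c)[:2]),np.linalg.norm((le-c)[:2]))
# bore circle at top: points
b=plane('wrist',f([(234,310),(262,350),(310,373),(360,357),(397,290)]),46,s)
A=np.c_[2*b[:,:2],np.ones(5)]; x=np.linalg.lstsq(A,(b[:,:2]**2).sum(1),rcond=None)[0]; print('bore',x[:2],np.sqrt(x[2]+x[0]**2+x[1]**2))
# outer flange contour
c2=plane('wrist',f([(60,280),(320,40),(549,300),(320,543)]),8,s); print(c2.round(1))
E
```

```text
holes [[686.7, -92.7, 10.0], [648.9, -55.4, 10.0], [611.8, -93.2, 10.0], [649.2, -130.3, 10.0]] [649.16214811 -92.92673289  10.        ]
74.90008357825522 0.3377973620810352
74.88884555995855 90.22570387482456
edges 14.88731126419699 14.996686499997075 up dir by edge 1.2243041042444105 left -264.8201596596514
0.23717808374706745 90.24619288750482 24.773195431850915 23.410114566624575
bore [649.24183727 -93.77382623] 13.851093254086399
[[ 631.7  -50.9    8. ]
 [ 691.2  -75.3    8. ]
 [ 669.1 -134.3    8. ]
 [ 609.7 -116.4    8. ]]
```

Request:
arm_command(targets=[[0,0.01,-0.65,0,0],[0,0.01,-0.65,0,0],[0,0.01,-0.65,0,0],[0,0.01,-0.65,0,0],[0,0.01,-0.65,0,0],[0,0.01,-0.65,0,0],[0,0.01,-0.65,0,0],[0,0.01,-0.65,0,0]])

```text
time_s: 2.08
ee_pos: [426.8, 171.8, 214.1]
ee_rot: [-179.9, 0.1, 26.0]
force: [0.9, 0.5, -0.1]
gripper_width: 91.2
```

Request:
arm_command(targets=[[0,0,0,0,0],[0,0,0,0,0],[0,0,0,0,0]])

```text
time_s: 2.33
ee_pos: [427.0, 170.3, 214.3]
ee_rot: [-179.9, 0.1, 25.9]
force: [-0.2, 0.7, -0.6]
gripper_width: 91.3
```

```bash
python3 - <<'E'
from h import *
s,im=grab('wrist','w3.png'); print(s['time_s'],s['ee_pos'],s['ee_rot'])
import json; json.dump({'ee_pos':list(s['ee_pos']),'ee_rot':list(s['ee_rot'])},open('w3.json','w'))
u,v=cv2.projectPoints(np.zeros((1,3)),np.zeros(3),np.array([0,0,1.]),np.eye(3),None)[0].ravel()[:2],0
im=im[:,:,::-1][10:220,220:430]
cv2.imwrite('pics/w3c.png',cv2.resize(im,None,fx=2.8,fy=2.8,interpolation=cv2.INTER_CUBIC))
E
```

```text
2.3333 [426.96967388 170.29196531 214.27868003] [-1.79940771e+02  8.49654164e-02  2.59439542e+01]
```

View pics/w3.png

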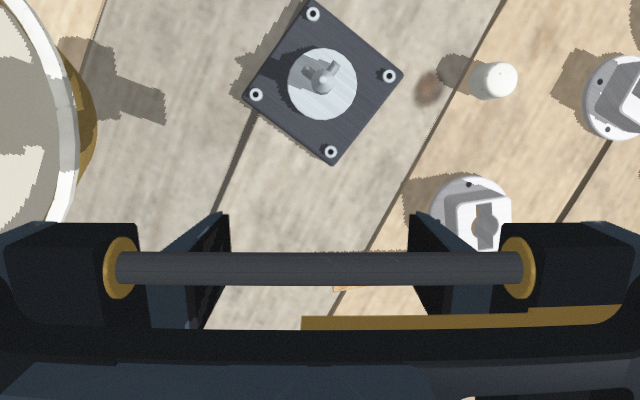

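View pics/w3c.png

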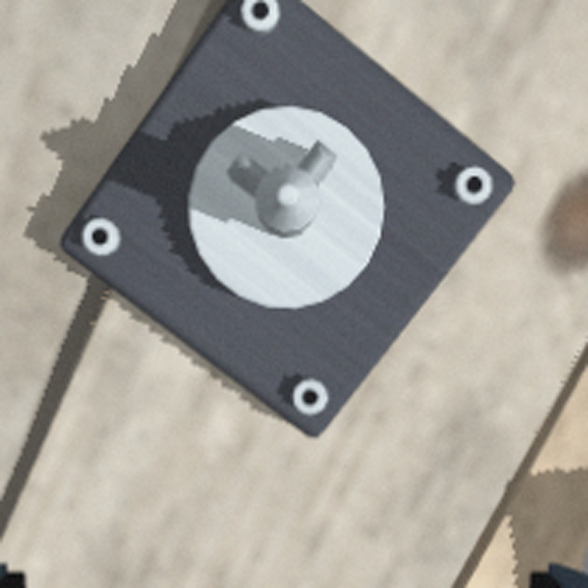

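The stand is centred near (323,82). Its keys point up-right (+x) and up-left (+y, shadowed).

```bash
python3 - <<'E'
from h import *
import json
s={k:np.array(v) for k,v in json.load(open('w3.json')).items()}
f=lambda pts:(np.array(pts,float)+.5)/2.8-.5+[220,10]
h=plane('wrist',f([(261,11),(474,185),(310,397),(101,236)]),24,s)
print(h.round(1).tolist(),h.mean(0))
ang=lambda v: np.degrees(np.arctan2(v[1],v[0]))
print('dirs', ang(h[1]-h[2]),ang(h[0]-h[3]),ang(h[0]-h[1]),ang(h[3]-h[2]), np.linalg.norm(h[1]-h[2]))
n=plane('wrist',f([(289,193)]),86,s);print('nose',n)
e=plane('wrist',f([(189,207),(287,106),(385,206),(287,308)]),30,s);print('seat',e.mean(0))
k=plane('wrist',f([(328,150),(236,172)]),62,s); c=h.mean(0); print('key',ang(k[0]-c),ang(k[1]-c),np.linalg.norm((k-c)[:,:2],axis=1))
E
```

```text
[[565.8, 243.6, 24.0], [547.2, 151.9, 24.0], [455.5, 170.5, 24.0], [474.3, 262.2, 24.0]] [510.71232937 207.05734736  24.        ]
dirs -11.459461089977522 -11.471291540803414 78.5383409663208 78.36439037385794 93.65837662170081
nose [[511.20301057 207.10628017  86.        ]]
seat [511.14027495 207.14419224  30.        ]
key -13.105119498080839 87.12796333511795 [19.8459372 18.3486228]
```

Request:
arm_command(targets=[[0,0.17,0.668,0.1,0.567],[0,0.17,0.668,0.1,0.567],[0,0.17,0.668,0.1,0.567],[0,0.17,0.668,0.1,0.567],[0,0.17,0.668,0.1,0.567],[0,0.17,0.668,0.1,0.567],[0,0.17,0.668,0.1,0.567],[0,0.17,0.668,0.1,0.567]])

```text
time_s: 3.05
ee_pos: [639.7, -85.5, 165.4]
ee_rot: [-180.0, 0.1, 0.2]
force: [0.3, 0.2, -0.1]
gripper_width: 91.2
```

Request:
arm_command(targets=[[0,0,0,0,0],[0,0,0,0,0]])

```text
time_s: 3.22
ee_pos: [639.9, -90.1, 163.6]
ee_rot: [180.0, 0.3, -0.2]
force: [0.1, 0.7, 0.1]
gripper_width: 90.9
```

Request:
arm_command(targets=[[0,0.018,0.006,0.08,-0.01],[0,0.018,0.006,0.16,-0.01],[0,0.018,0.006,0.16,-0.01],[0,0.018,0.006,0.16,-0.01],[0,0.018,0.006,0.16,-0.01]])

```text
time_s: 3.63
ee_pos: [649.2, -93.1, 85.8]
ee_rot: [180.0, 0.1, 0.3]
force: [1.1, 0.7, 1.1]
gripper_width: 91.1
```

```bash
python3 - <<'E'
from h import *
s,im=grab('wrist','w4.png'); print(s['time_s'],s['ee_pos'],s['ee_rot'])
grab('scene','s4.png')
E
```

```text
3.6333 [649.1514911  -93.1016734   85.76363226] [1.79979670e+02 1.21353139e-01 2.50956503e-01]
```

View pics/w4.png

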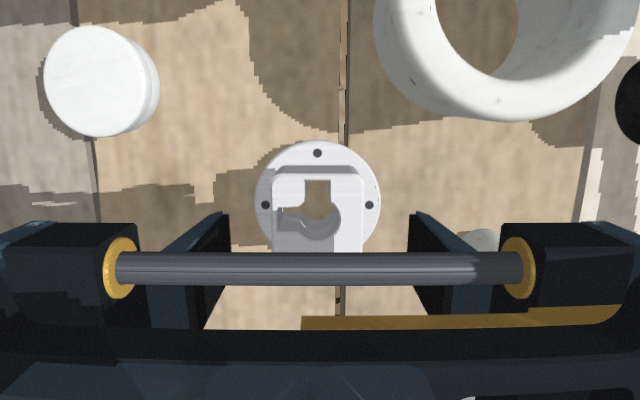

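View pics/s4.png

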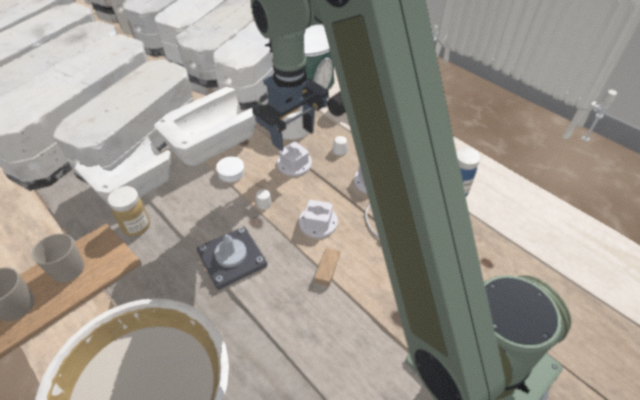

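The hub sits centred between the fingers, with its flange holes at (265,205) and (369,205) and the forward hole at (317,153). I'll check its position from those.

```bash
python3 - <<'E'
from h import *
s={'ee_pos':np.array([649.15,-93.1,85.76]),'ee_rot':[179.98,.12,.25]}
h=plane('wrist',[(265,205),(369,205),(317.3,153)],10,s);print(h.round(1),h[:2].mean(0))
E
```

```text
[[ 649.3  -54.8   10. ]
 [ 649.5 -129.9   10. ]
 [ 686.9  -92.5   10. ]] [649.39678185 -92.38034864  10.        ]
```

Request:
arm_command(targets=[[0,0,-0.001,0.07,0],[0,0,-0.001,0.12,0],[0,0,-0.001,0.138,0],[0,0,-0.001,0.138,0],[0,0,-0.001,0.138,0],[0,0,-0.001,0.138,0]])

```text
time_s: 4.23
ee_pos: [651.8, -92.8, 20.2]
ee_rot: [179.9, -0.3, 0.3]
force: [-0.9, -0.6, 0.1]
gripper_width: 91.1
```

Request:
arm_command(targets=[[1,0,0,0,0],[1,0,0,0,0],[1,0,0,0,0],[1,0,0,0,0],[1,0,0,0,0],[1,0,0,0,0],[1,0,0,0,0]], squeeze=35)

```text
time_s: 4.82
ee_pos: [651.8, -92.6, 20.4]
ee_rot: [179.9, -0.3, 0.3]
force: [-0.3, 0.9, 1.9]
gripper_width: 57.7
```

Request:
arm_command(targets=[[1,0,0,-0.05,0],[1,0,0,-0.13,0],[1,0,0,-0.21,0],[1,0,0,-0.27,0],[1,0,0,-0.27,0],[1,0,0,-0.27,0]])

```text
time_s: 5.32
ee_pos: [651.8, -92.7, 156.7]
ee_rot: [179.9, -0.4, 0.3]
force: [-0.6, 0.5, -4.1]
gripper_width: 58.0
```

```bash
python3 - <<'E'
from h import *
s,im=grab('wrist','w5.png'); print(s['time_s'],s['ee_pos'],s['ee_rot'],s['force'],s['gripper_width'])
E
```

```text
5.3167 [651.75550557 -92.68388721 156.74807501] [179.8960107   -0.44652246   0.26256917] [-0.64009034  0.51985746 -4.11563322] 57.955254267309854
```

View pics/w5.png

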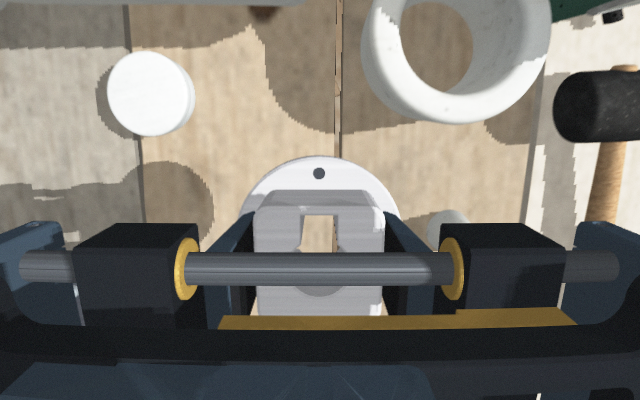

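```bash
python3 - <<'E'
from h import *
s={'ee_pos':np.array([651.76,-92.68,156.75]),'ee_rot':[179.9,-.45,.26]}
p=plane('wrist',[(319,173.5)],146.3,s);print(p-s['ee_pos'])
im=cv2.imread('pics/w5.png')
cv2.imwrite('pics/w5c.png',cv2.resize(im[150:320,230:410],None,fx=4,fy=4,interpolation=cv2.INTER_CUBIC))
E
```

```text
[[ 34.85774936  -0.49039351 -10.45      ]]
```

View pics/w5c.png

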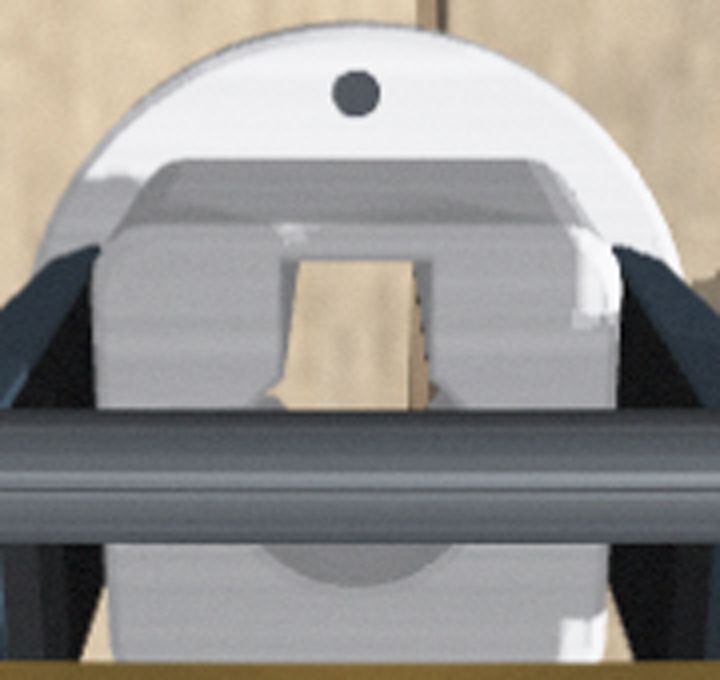

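Request:
arm_command(targets=[[1,-0.07,-0.15,0,0.1],[1,-0.14,-0.3,0,0.2],[1,-0.2,-0.44,0,0.261],[1,-0.274,-0.6,0,0.261],[1,-0.274,-0.6,0,0.261],[1,-0.274,-0.6,0,0.261],[1,-0.274,-0.6,0,0.261],[1,-0.274,-0.6,0,0.261]])

```text
time_s: 6.03
ee_pos: [508.7, 208.1, 150.7]
ee_rot: [179.8, 0.1, -11.5]
force: [0.5, 0.7, -3.1]
gripper_width: 57.5
```

Request:
arm_command(targets=[[1,0,0,0,0],[1,0,0,0,0],[1,0,0,0,0]])

```text
time_s: 6.28
ee_pos: [507.6, 207.3, 148.5]
ee_rot: [179.6, 0.3, -11.4]
force: [-0.6, -0.1, -2.5]
gripper_width: 57.8
```

Request:
arm_command(targets=[[1,0.012,-0.001,0,0],[1,0.012,-0.001,0,0],[1,0.012,-0.001,0,0],[1,0.012,-0.001,0,0]])

```text
time_s: 6.62
ee_pos: [514.1, 205.6, 148.3]
ee_rot: [179.6, 0.3, -11.5]
force: [-0.5, -0.4, -3.3]
gripper_width: 57.4
```

```bash
python3 - <<'E'
from h import *
s,im=grab('wrist','w6.png'); print(s['time_s'],s['ee_pos'],s['ee_rot'],s['force'],s['gripper_width'])
c=im[130:330,220:420,::-1]; cv2.imwrite('pics/w6c.png',cv2.resize(c,None,fx=3,fy=3,interpolation=cv2.INTER_CUBIC))
_,im=grab('scene','s6.png')
c=im[160:300,170:310,::-1]; cv2.imwrite('pics/s6c.png',cv2.resize(c,None,fx=4,fy=4,interpolation=cv2.INTER_CUBIC))
E
```

```text
6.6167 [514.11593822 205.60885198 148.28930912] [179.60490937   0.34394432 -11.52701558] [-0.53924245 -0.40818391 -3.34315373] 57.4126633869677
```

View pics/w6c.png

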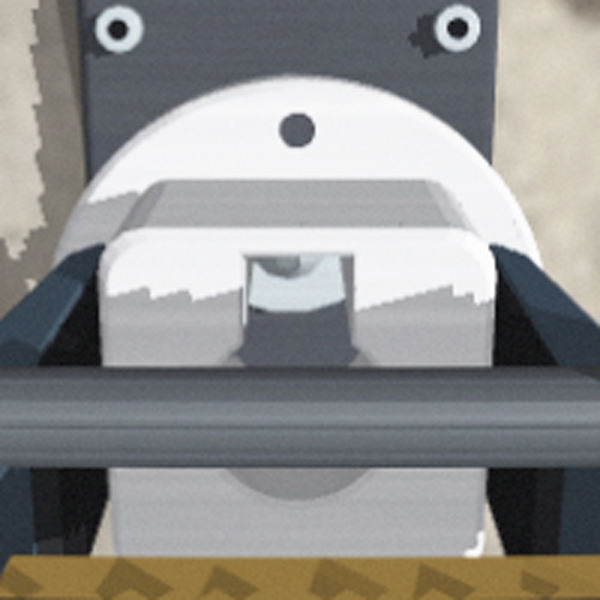

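View pics/s6c.png

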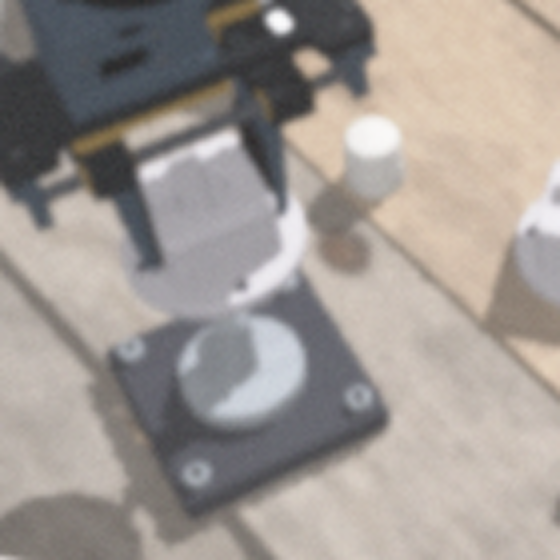

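```bash
python3 - <<'E'
from h import *
s={'ee_pos':np.array([514.12,205.61,148.29]),'ee_rot':[179.605,.344,-11.527]}
f=lambda pts:(np.array(pts,float)+.5)/3-.5+[220,130]
a=plane('wrist',f([(119,28),(458,29)]),24,s);h=plane('wrist',f([(297,130)]),137.9,s)[0]
print(a,h); v=a[0]-a[1]; print(np.degrees(np.arctan2(v[1],v[0]))-90)
t=np.radians(-11.5);x=np.array([np.cos(t),np.sin(t)]);y=np.array([-np.sin(t),np.cos(t)])
st=a.mean(0)[:2]-46.8*x; hb=h[:2]-37.45*x; print('stand',st,'hub',hb,'hub-stand in tool x,(-tool y)',(hb-st)@x,(hb-st)@y)
E
```

```text
[[566.18513119 243.7127034   24.        ]
 [547.13309758 152.14965519  24.        ]] [548.47794048 198.06389949 137.9       ]
-11.754133892258707
stand [510.79863821 207.26159863] hub [511.7797603  205.53022863] hub-stand in tool x,(-tool y) 1.306605435613328 -1.5010079491982349
```

Request:
arm_command(targets=[[1,-0.003,-0.003,0.0,0],[1,-0.003,-0.003,0.04,0],[1,-0.003,-0.003,0.08,0],[1,-0.003,-0.003,0.11,0],[1,-0.003,-0.003,0.11,0],[1,-0.003,-0.003,0.11,0]])

```text
time_s: 7.22
ee_pos: [511.9, 207.4, 93.2]
ee_rot: [179.6, 0.4, -11.5]
force: [-0.2, -0.1, -2.2]
gripper_width: 58.0
```

```bash
python3 - <<'E'
from h import *
s,im=grab('wrist','w7.png'); print(s['time_s'],s['ee_pos'],s['ee_rot'],s['force'],s['gripper_width'])
c=im[130:330,220:420,::-1]; cv2.imwrite('pics/w7c.png',cv2.resize(c,None,fx=3,fy=3,interpolation=cv2.INTER_CUBIC))
E
```

```text
7.2167 [511.9301418  207.36871205  93.23218396] [179.57701696   0.39737979 -11.48833448] [-0.21811025 -0.12005139 -2.22074402] 58.031376550404964
```

View pics/w7c.png

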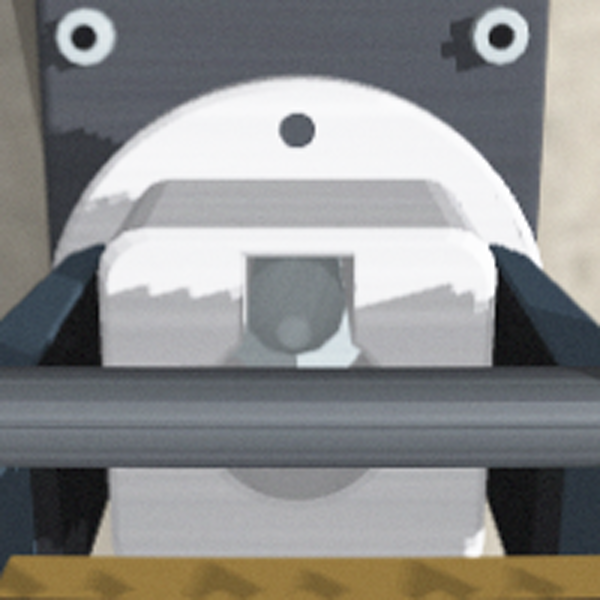

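The nose shows in the keyway at crop (293,330), close to the hub's centre column. I'll measure how far off it is.

```bash
python3 - <<'E'
from h import *
s={'ee_pos':np.array([511.93,207.37,93.23]),'ee_rot':[179.577,.397,-11.488]}
f=lambda pts:(np.array(pts,float)+.5)/3-.5+[220,130]
a=plane('wrist',f([(85,36),(501,36)]),24,s);h=plane('wrist',f([(297,130)]),82.8,s)[0];n=plane('wrist',f([(293,332)]),86,s)[0]
v=a[0]-a[1]; print(np.degrees(np.arctan2(v[1],v[0]))-90,np.linalg.norm(v))
t=np.radians(-11.6);x=np.array([np.cos(t),np.sin(t)]);y=np.array([-np.sin(t),np.cos(t)])
st=a.mean(0)[:2]-46.8*x; hb=h[:2]-37.45*x; print('stand',st,'nose',n,'hub',hb,(hb-st)@x,(hb-st)@y,(hb-n[:2])@x,(hb-n[:2])@y)
E
```

```text
-11.54667430224491 93.47990329319181
stand [511.18454806 207.47431442] nose [511.30885536 207.71225489  86.        ] hub [509.59540752 207.37456743] -1.53662582339828 -0.4172507606584749 -1.6105495989396732 -0.6753268050549122
```

Request:
arm_command(targets=[[1,0.003,-0.001,0.01,0],[1,0.003,-0.001,0.03,0],[1,0.003,-0.001,0.05,0],[1,0.003,-0.001,0.06,0],[1,0.003,-0.001,0.06,0]])

```text
time_s: 7.68
ee_pos: [512.9, 207.2, 62.4]
ee_rot: [179.5, 0.5, -11.5]
force: [-0.3, -0.2, -3.7]
gripper_width: 58.0
```

Request:
arm_command(targets=[[1,0,0,0.01,0],[1,0,0,0.02,0],[1,0,0,0.022,0],[1,0,0,0.022,0],[1,0,0,0.022,0]])

```text
time_s: 8.1
ee_pos: [512.9, 207.2, 51.4]
ee_rot: [179.5, 0.5, -11.5]
force: [0.9, -0.4, -2.4]
gripper_width: 57.6
```

Not quite seated yet, so I'll go another 1.5 mm and then release.

Request:
arm_command(targets=[[1,0,0,0.003,0],[1,0,0,0.003,0],[1,0,0,0.003,0]])

```text
time_s: 8.35
ee_pos: [513.2, 207.3, 50.7]
ee_rot: [179.6, 0.4, -11.5]
force: [-2.9, -0.7, 4.3]
gripper_width: 57.8
```

Request:
arm_command(targets=[[0,0,0,0,0],[0,0,0,0,0],[0,0,0,0,0],[0,0,0,0,0],[0,0,0,0,0],[0,0,0,0,0],[0,0,0,0,0]])

```text
time_s: 8.93
ee_pos: [513.2, 207.3, 50.7]
ee_rot: [179.6, 0.4, -11.5]
force: [0.4, 0.1, -1.1]
gripper_width: 91.1
```

Contact came at about the expected seating height, and the gripper is open. I'll rise straight up and back off.

Request:
arm_command(targets=[[0,0,0,-0.04,0],[0,0,0,-0.12,0],[0,0,0,-0.2,0],[0,0,0,-0.28,0],[0,0,0,-0.32,0],[0,-0.07,0,-0.32,0],[0,-0.14,0,-0.32,0],[0,-0.14,0,-0.32,0]])

```text
time_s: 9.6
ee_pos: [440.4, 222.2, 211.4]
ee_rot: [179.5, 0.6, -11.4]
force: [-1.0, -0.2, -0.0]
gripper_width: 91.4
```

Request:
arm_command(targets=[[0,0,0,0,0],[0,0,0,0,0],[0,0,0,0,0]])

```text
time_s: 9.85
ee_pos: [441.1, 222.2, 211.4]
ee_rot: [179.5, 0.6, -11.4]
force: [0.5, 0.3, -0.5]
gripper_width: 91.0
```

```bash
python3 - <<'E'
from h import *
s,im=grab('wrist','w8.png'); print(s['time_s'],s['ee_pos'].tolist(),s['ee_rot'].tolist(),s['force'])
c=im[30:230,220:420,::-1]; cv2.imwrite('pics/w8c.png',cv2.resize(c,None,fx=3,fy=3,interpolation=cv2.INTER_CUBIC))
grab('scene','s8.png')
_,im=grab('side','d8.png')
E
```

```text
9.85 [441.0841318611362, 222.22446862820533, 211.3958277025312] [179.52410108216688, 0.6164625822929916, -11.394757703880247] [ 0.50654843  0.26838969 -0.47901591]
```

View pics/w8c.png

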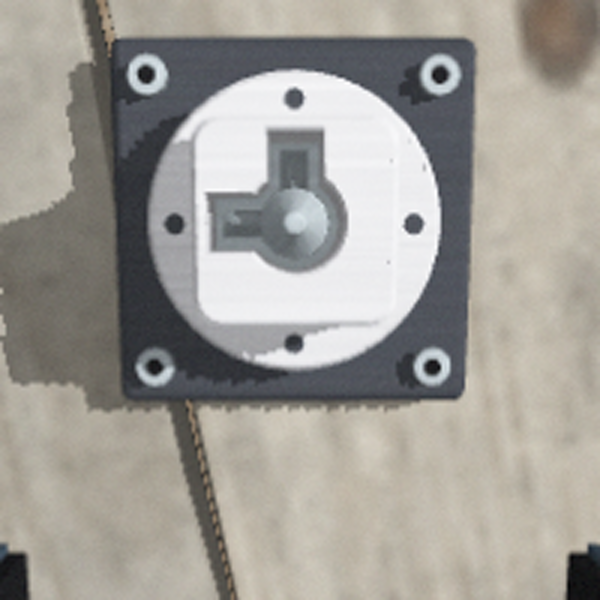

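View pics/s8.png

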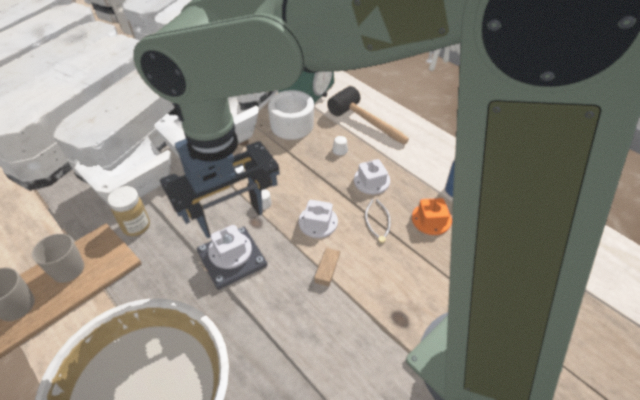

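The keys lie inside both keyways, the nose stands out at crop (297,222), and the other two hubs haven't moved. As a height check, the hole spacing should come out at 74.9 mm on the z=40 plane.

```bash
python3 - <<'E'
from h import *
s={'ee_pos':np.array([441.08,222.22,211.4]),'ee_rot':[179.524,.616,-11.395]}
f=lambda pts:(np.array(pts,float)+.5)/3-.5+[220,30]
for z in (36,40,46,60,76):
    h=plane('wrist',f([(174.5,223.5),(414,223),(294,98),(293.5,343)]),z,s)
    print(z,np.linalg.norm(h[0]-h[1]),np.linalg.norm(h[2]-h[3]),h.mean(0).round(1))
st=env.state();print(st['time_s'],st['force']); env.job_done()
E
```

```text
36 75.82269240355947 75.67186949794485 [510.8 207.2  36. ]
40 74.94279369750595 74.79372104468892 [510.7 207.2  40. ]
46 73.62294563842575 73.47649836480481 [510.7 207.2  46. ]
60 70.5433001672385 70.40297877840895 [510.6 207.3  60. ]
76 67.02370534302449 66.89038496538495 [510.5 207.5  76. ]
10.0 [ 0.3922692  -0.29582542 -0.2381936 ]
the job is handed in; nothing more can be done
```

The hub with two keyways a quarter turn apart (hub_b) is on the test shaft, flange down and fully home on the seat. I let go of it, backed the arm off and handed the job in at 10.0 s.

My last checks agreed:
- **Fit:** both keys lie inside the keyways, and the nose stands out of the bore.
- **Height:** the flange-hole spacing comes out at 74.9 mm on the plane expected for a seated hub, the same as measured on the bench.
- **Centring:** the hub axis is at (510.7, 207.2), within about 0.5 mm of the measured shaft axis.
- **Surroundings:** in the scene picture, hub_a, hub_c and the orange look-alike are where they were. The gripper is open and touching nothing.

No check failed. Just before lowering, the images showed the hub up to about 2 mm off-centre, and I corrected that before it went over the keys.

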